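Fit the hose cuff and show the extraction fitting to the inspection camera

ROBOT

A 6-joint arm with a two-finger parallel gripper is mounted at the origin on a cart in front of the work surface, level with it; the furniture and walls round the work are solid. World frame = base frame: x ahead of the robot, y to its left, z up, the work surface at z = 0. Lengths are in m, angles in rad, forces in N, time in s.
With the tool pointing down it reaches from about 0.3 to 0.875 m from the base axis. Payload 6.4 kg.
Tool frame: the origin (TCP) lies between the finger pads; the fingertips stand 17 mm ahead of it and the grasp point (between the pads) lies 2 mm behind it; z points along the fingers, y is the line along which they close (so a half turn about z gives the same grasp; the last joint's range is limited). The gripper opens to 85 mm and grips with 20 to 120 N. Pads are 22 mm wide; open, the fingers measure 114 mm over their backs; the gripper's body (76 mm by 85 mm) begins 54 mm behind the grasp point. The pads swing forward as they close: fully open they stand 13 mm farther back than shut.
Start: joints at [-1.389, 0.181, 1.607, -0, 1.354, -0.206], TCP at [0.217, -0.532, 0.248] pointing down, gripper open.
Joint ranges: [-2.99, 2.99], [-0.89, 2.07], [0.3, 2.58], [-1.14, 4.28], [0, 2.63], [-3.12, 3.12]. Speed limits (rad/s): [2.57, 2.57, 3.01, 3.14, 3.14, 3.14].

INTERFACE

Orientations are given as [roll, pitch, yaw] about the fixed x, y, z axes, in that order (R = Rz(yaw) Ry(pitch) Rx(roll)).
In Python, from bench import monitor, optics, manip gives the robot as it stands.
- The arm moves only by the tool arm_command, never from a script. Its argument "motion" is a list of rows, each an object of numbers: "tx", "ty", "tz": the shift along the world's x, y, z in mm; "wx", "wy", "wz": the turn, a rotation vector about the world's x, y, z in degrees. A call has 1 to 20 rows; each row shifts and turns the commanded pose from where the row before left it; what a row does not reach is not made up. A row lasts 1/12 s, in which the tool goes at most 41.7 mm and 7.16 degrees, less where a joint would pass 70% of its speed; a pose out of reach is approached as far as the arm can. A call is refused whole if a number of a shift passes 41.7 or a number of a turn 7.16, either way. A call with a gripper value outside its range is refused whole. "gripper" is the finger opening in mm, from 0 to 85.4, set as the call begins (left out, the last holds). The fingers move at their own pace and stop on an object; "newtons" is the grip in N (left out, the last holds). Time passes only in rows, so rows that do not move let the fingers close. It gives the time, the measured TCP pose, the force, the opening and the grip force at its end, in the units of the state.
- monitor.read_state(): the state, without advancing time (a new reading comes with each control period).
- optics.snapshot(name): name is "scene" or "top" or "wrist"; returns (picture, depth): 480x640x3 uint8, red, green, blue; 480x640 float32, m along the optical axis (not along the pixel's ray), 0 where there is no reading.
- optics.camera_params(name): a dict with "fx", "fy", "cx", "cy" (pixels), "k1" (the pictures are not rectified: a ray, as slopes to the right and down, at radius r is drawn at 1 + k1 r^2 times it, then the intrinsics apply), "extrinsics" (4x4, takes a point from camera to world coordinates); the wrist camera has in their place "T_tool_cam" (4x4, takes a point from camera to tool coordinates, whose origin is the TCP and whose axes are the flange's). Camera axes: x right, y down, z forward; pixel columns grow to the right and rows downward; lengths in m; the calibration is good to about 2 mm. A picture is of the moment at which its call begins: read the wrist's pose just before it. camera_params takes no time and is no camera call.
- manip.finish_job(): hands the job in; it is judged then, once.
The state is a dict: "clock": time; "q": joint angles; "joint_velocities": joint speeds; "joint_torque": joint torques, N m; "tool_pos": TCP position; "ee_rot": TCP orientation; "wrist_force": force on the tool from outside, world axes, zero at the start; "wrist_torque": the same for the moment, N m; "width": finger opening in m; "grip_force": force on a finger pad.
Only numpy, scipy, OpenCV 4.12 (cv2) and the standard library are available. Lean on these libraries where they do the work, as an engineer would, in place of code of your own. Each camera call takes 0.05 s, during which the arm holds its last target. There are 200 camera calls.

TASK

While the blue extraction fitting sits in its wooden nest, push the orange hose cuff (bead end down, as it stands) fully home onto the fitting's port stub. Then take the fitting by its upright fin, lift it out of the nest and present it to the inspection camera: the cuff centred on the lens axis 15 cm in front of the lens, at lens height, the plate level and the port end pointing straight at the camera. Finish while still holding it there, steady and in the air; do not touch the camera, and leave the tape roll and the tape measure that lie by the cuff where they are.

Things in the scene. Friction and masses are not known exactly. Their poses are not given: they have to be found in the camera images.
- fitting: blue extraction fitting, lying plate down in the nest. Its origin is the centre of the underside of its plate (150 x 64 x 8 mm, length along its x, z up). At +45 mm x stands the port: a blue collar, 58 mm across, up to 12 mm above the underside, and on it the bare metal stub, 36 mm in diameter up to 37 mm above the underside, then tapering to 25 mm at its top, 50 mm above the underside. At -45 mm x stands the fin. About 0.25 kg
- fin (a point): grasp point on the fitting's upright fin, 60 mm above the fitting's underside, 90 mm from the port axis; axes as the fitting's. The fin is 40 mm long (x), 12 mm thick (y: close the gripper along the fitting's y), and its top is 80 mm above the underside
- port (a point): centre of the collar's top face on the port axis, 12 mm above the fitting's underside, where the cuff's foot must come to rest; axes as the fitting's (x points away from the fin)
- cuff: orange rigid hose cuff, a short open tube 45 mm long standing upright on the table at the start: outer diameter 49 mm (53 mm at the bead on its lower 8 mm), bore 40 mm, 44 mm at the lower rim, so 2 mm play all round on the stub. Origin: centre of its lower rim, z up along its axis. About 50 g
- cuff_center (a point): centre of the cuff, on its axis half-way up (22.5 mm above its lower rim)
- cuff_foot (a point): centre of the cuff's lower rim
- nest: fixed plywood board, 200 x 112 x 12 mm, with small dark stops 9 mm high round the fitting's plate (2 mm play; lift straight up). Origin: centre of its underside; the fitting's x lies along the nest's x
- camera: inspection camera on a fixed post: round foot 100 mm across, post 18 mm thick and about 300 mm high, a grey head on it whose lens sits 170 to 230 mm above the table. Origin: the point of the table straight below the lens's front face; the post's axis stands at +97 mm x. The lens looks level along -x, roughly towards the robot
- lens (a point): centre of the lens's front face, 97 mm in front of the post's axis; the lens looks along this point's -x. The head (52 mm wide and high) starts behind it
- view_point (a point): the point in the air on the lens axis, 150 mm in front of the lens, at lens height, where the cuff's centre shall be held; its +x points at the lens, so the fitting's x must point along it
- tape_roll: roll of masking tape lying flat, 107 mm across, 24 mm high, bystander; origin: centre of its underside
- tape_measure: yellow and black tape measure, 35 x 98 x 65 mm high, bystander; origin: centre of its underside
Things that resemble listed ones, but are neither listed nor needed, are in the scene too. Several things have the shape of the fitting; the one meant has the colours described above. Several things have the shape of the cuff; the one meant has the colours described above.

How it is judged:
On the way:
1. the cuff is fully home on the port stub while the fitting sits in its nest (z of cuff_foot in the frame of port between -0.003 and 0.003 m and distance between cuff_foot and port below 0.005 m and angle between the z axis of cuff and the z axis of fitting, either way round below 0.1 rad and distance of fitting from where it was at the start of the episode below 0.01 m), for 0.2 s.
At the end, for the whole second after the job is handed in: Fitting held still in the air by the fingers alone, none on the cuff; cuff home on its port (foot within 6 mm of the collar's centre, axes within 0.12 rad), cuff centre within 25 mm of the view point, plate level and port end pointing at the camera within 0.2 rad each (distance between cuff_foot and port below 0.006 m and angle between the z axis of cuff and the z axis of fitting, either way round below 0.12 rad and distance between cuff_center and view_point below 0.025 m and angle between fitting's own z axis and vertical below 0.2 rad and angle between the x axis of fitting and the x axis of view_point, either way round below 0.2 rad and x of fin in the frame of view_point below -0.05 m and height (world z) of fitting above 0.1 m and contact force between the fingers and fitting above 1 N and contact force between fitting and nest below 0.1 N and contact force between fitting and camera below 0.1 N and linear speed of fitting below 0.03 m/s and contact force between the fingers and cuff below 0.5 N); the arm keeps its last pose, push and grip.
It fails at once if the camera is touched (more than 2 N) (contact force between camera and anything else above 2 N).
It fails at once if the tape roll is moved more than 25 mm (distance of tape_roll from where it was at the start of the episode above 0.025 m).
It fails at once if the tape measure is moved more than 25 mm (distance of tape_measure from where it was at the start of the episode above 0.025 m).
It also fails if it takes over 58 s, if anything falls off the work surface, if the arm or the gripper's body presses on something with over 40 N, if the wrist force passes 120 N, or if a joint passes its speed limit or range.

## Working session

There is one attempt and no reset: what is moved stays moved. The work goes in short steps, Python scripts to look and compute and a tool call to move; the robot and the scene stay as the last step left them, time stands still between calls to the robot, and variables do not carry over. Pictures are saved under pics/ and viewed, at most 10 in all, crops included, and the job is handed in when it is done.

Besides the shell and the picture viewer there is one more tool, called after "Request:" as name(argument=value, ...), one argument or row to a line, values as JSON. arm_command: Moves the arm, as the interface text tells. Its arguments: {"type":"object","properties":{"motion":{"type":"array","items":{"type":"object","properties":{"tx":{"type":"number"},"ty":{"type":"number"},"tz":{"type":"number"},"wx":{"type":"number"},"wy":{"type":"number"},"wz":{"type":"number"}}}},"gripper":{"type":"number"},"newtons":{"type":"number"}},"required":["motion"]}

```bash
mkdir -p pics; cat > h.py <<'E'
import numpy as np, cv2
from bench import monitor, optics, manip
from scipy.spatial.transform import Rotation as R
def snap(name):
    s=monitor.read_state(); p,d=optics.snapshot(name); c=optics.camera_params(name)
    if name=="wrist":
        T=np.eye(4); T[:3,:3]=R.from_euler('xyz',s['ee_rot']).as_matrix(); T[:3,3]=s['tool_pos']
        E=T@np.array(c['T_tool_cam'])
    else: E=np.array(c['extrinsics'])
    return p,d,c,E
def cloud(d,c,E):
    K=np.array([[c['fx'],0,c['cx']],[0,c['fy'],c['cy']],[0,0,1.]])
    v,u=np.mgrid[0:480,0:640]
    xy=cv2.undistortPoints(np.stack([u,v],-1).reshape(-1,1,2).astype(np.float64),K,np.array([c['k1'],0,0,0.])).reshape(480,640,2)
    P=np.dstack([xy[...,0]*d,xy[...,1]*d,d])
    W=P@E[:3,:3].T+E[:3,3]; W[d==0]=np.nan
    return W
def save(n,p): cv2.imwrite('pics/'+n+'.png',p[...,::-1])
E
python3 - <<'E'
from h import *
for n in("scene","top"):
    p,d,c,E=snap(n); save(n,p); np.savez(n,p=p,W=cloud(d,c,E)); print(n,E.round(3).tolist(),c['k1'])
print(monitor.read_state())
E
```

```text
scene [[-0.392, -0.504, 0.77, -0.293], [-0.92, 0.194, -0.341, 0.524], [0.023, -0.842, -0.539, 0.732], [0.0, 0.0, 0.0, 1.0]] -0.011865282743712884
top [[0.002, -0.99, 0.142, 0.417], [-1.0, -0.003, -0.006, 0.161], [0.006, -0.142, -0.99, 1.018], [0.0, 0.0, 0.0, 1.0]] -0.03136295767498305
{'clock': 0.1, 'q': array([-1.38931738e+00,  1.81431371e-01,  1.60790144e+00, -1.12696791e-05,
        1.35378757e+00, -2.06294411e-01]), 'joint_velocities': array([ 0.00100555, -0.00197585, -0.00392286, -0.00132234, -0.00024347,
        0.00108703]), 'joint_torque': array([ 8.79625486e-05, -4.45873725e+01, -3.52237630e+01, -2.53725229e-04,
        4.14669776e-03,  8.44243544e-06]), 'tool_pos': array([ 0.21735456, -0.53183788,  0.24749728]), 'ee_rot': array([-3.14009506e+00, -3.02162841e-04,  3.87775564e-01]), 'wrist_force': array([0.18111045, 0.1466155 , 0.3874487 ]), 'wrist_torque': array([ 0.03555046,  0.03617982, -0.0056643 ]), 'grip_force': 0.0, 'width': 0.08556110452583324}
```

View pics/scene.png

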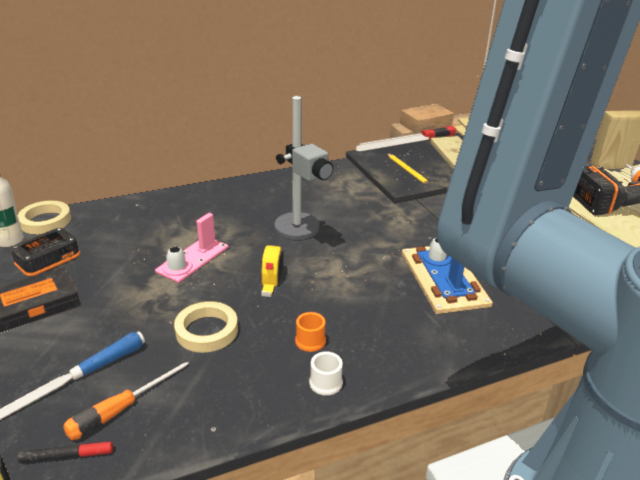

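View pics/top.png

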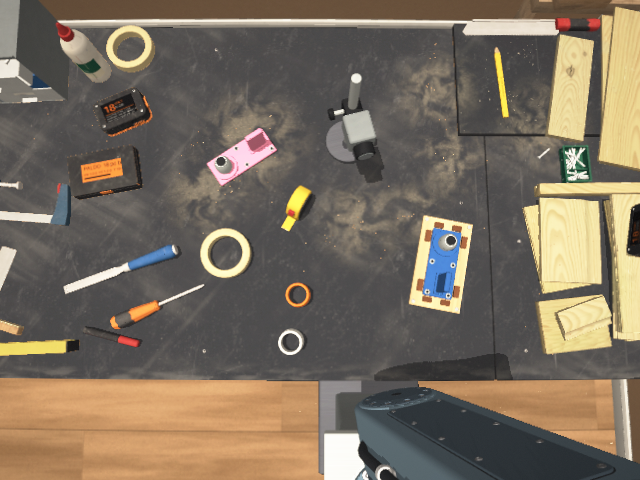

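The orange cuff is at (298,295) in the top view. The blue fitting is in its nest at (441,264), with the stub at the far end (450,241) and the fin near (440,283). The camera is at (350,135) with its lens at (368,152), the tape measure at (295,208) and the tape roll at (225,253). Next I measure them.

```bash
python3 - <<'E'
from h import *
z=np.load('top.npz'); p,W=z['p'],z['W']; hsv=cv2.cvtColor(p,cv2.COLOR_RGB2HSV)
z2=np.load('scene.npz'); p2,W2=z2['p'],z2['W']; hsv2=cv2.cvtColor(p2,cv2.COLOR_RGB2HSV)
def rect(Q,n): 
    (c,s,a)=cv2.minAreaRect((Q[:,:2]*1000).astype(np.float32)); print(n,len(Q),'rect',np.round(c,1),np.round(s,1),round(a,1),'z',np.nanpercentile(Q[:,2],[1,50,99]).round(4))
def roi(u0,u1,v0,v1,hs=hsv,w=W,h=(0,180),s=0,v=0,zr=(-.01,.5)):
    m=np.zeros((480,640),bool); m[v0:v1,u0:u1]=1
    m&=(hs[...,0]>=h[0])&(hs[...,0]<=h[1])&(hs[...,1]>=s)&(hs[...,2]>=v)&(w[...,2]>zr[0])&(w[...,2]<zr[1]); return w[m]
rect(roi(270,325,275,320,h=(3,18),s=150),'cuff top')
rect(roi(270,325,275,320,h=(3,18),s=150,zr=(.035,.06)),'cuff rim')
rect(roi(285,335,305,355,hsv2,W2,h=(3,18),s=150),'cuff scene')
rect(roi(285,335,305,355,hsv2,W2,h=(3,18),s=150,zr=(.040,.06)),'cuff scene rim')
rect(roi(405,480,210,320,h=(100,125),s=120),'fit blue')
rect(roi(405,480,210,320,h=(100,125),s=120,zr=(.012,.027)),'plate')
rect(roi(405,480,210,320,h=(100,125),s=120,zr=(.082,.11)),'fin top')
rect(roi(435,470,225,255,zr=(.052,.08)),'stub')
rect(roi(400,480,210,320,zr=(.007,.10)),'nest')
rect(roi(320,385,70,190,zr=(.1,.35)),'cam head')
rect(roi(320,385,70,190,zr=(.18,.26)),'cam head2')
rect(roi(340,380,105,165,zr=(.2,.24)),'cam headtop')
rect(roi(320,385,110,190,zr=(.006,.03)),'foot')
rect(roi(270,320,180,235,zr=(.045,.09)),'measure')
rect(roi(270,320,180,235,zr=(.006,.09)),'measure')
rect(roi(190,260,220,285,zr=(.015,.09)),'roll')
rect(roi(270,310,325,360,zr=(.03,.09)),'white')
Q=roi(275,335,140,240,hsv2,W2,zr=(.15,.27)); print('head scene')
rect(Q,'scene head')
cv2.imwrite('pics/camcrop.png',np.hstack([cv2.resize(p[60:200,300:400],(400,560)),cv2.resize(p2[130:235,260:340],(400,525))[:525] if 0 else cv2.resize(p2[120:240,260:340],(373,560))])[...,::-1])
E
```

```text
cuff top 213 rect [442.4 216.7] [50.3 51.2] 0.2 z [-0.0025  0.0424  0.0491]
cuff rim 120 rect [441.5 218.3] [48.  47.1] 45.4 z [0.0371 0.0456 0.0496]
cuff scene 1060 rect [464.  208.6] [ 52.5 108.9] 67.1 z [-0.0018  0.0264  0.0462]
cuff scene rim 239 rect [439.3 218.2] [48. 51.] 47.9 z [0.0401 0.0438 0.0469]
fit blue 1492 rect [510.7 -96.4] [ 63.3 147.2] 79.1 z [0.0175 0.0224 0.0942]
plate 1198 rect [510.7 -96.4] [ 63.3 147.2] 79.1 z [0.0174 0.0215 0.0268]
fin top 136 rect [465.7 -87.9] [13.  39.9] 78.2 z [0.0826 0.0918 0.0959]
stub 196 rect [ 553.4 -103.8] [32.3 32.1] 87.6 z [0.0521 0.0621 0.0672]
nest 4620 rect [ 510.8 -100.6] [158.2 211.7] 89.4 z [0.009  0.0189 0.0929]
cam head 1959 rect [751.1 101.2] [119.1  64.6] 31.4 z [0.1678 0.2075 0.3058]
cam head2 1665 rect [751.1 101.2] [119.1  64.6] 31.4 z [0.1826 0.2069 0.2525]
cam headtop 1095 rect [745.6  97. ] [101.7  52.8] 14.8 z [0.2001 0.2083 0.2131]
foot 721 rect [776.2 100.2] [159.6 151.3] 77.5 z [0.0064 0.0148 0.0193]
measure 456 rect [640.6 219.1] [34.5 68.1] 60.4 z [0.0457 0.06   0.0669]
measure 627 rect [634.6 224.6] [92.3 77.1] 9.7 z [0.0064 0.0556 0.0666]
roll 983 rect [532.  376.5] [105.7 103.8] 48.0 z [0.0163 0.0247 0.0292]
white 175 rect [343.3 231.8] [48. 45.] 89.0 z [0.0304 0.0453 0.0506]
head scene
scene head 1459 rect [747.5 103.1] [122.8  63.5] 32.2 z [0.1593 0.1929 0.2123]
```

View pics/camcrop.png

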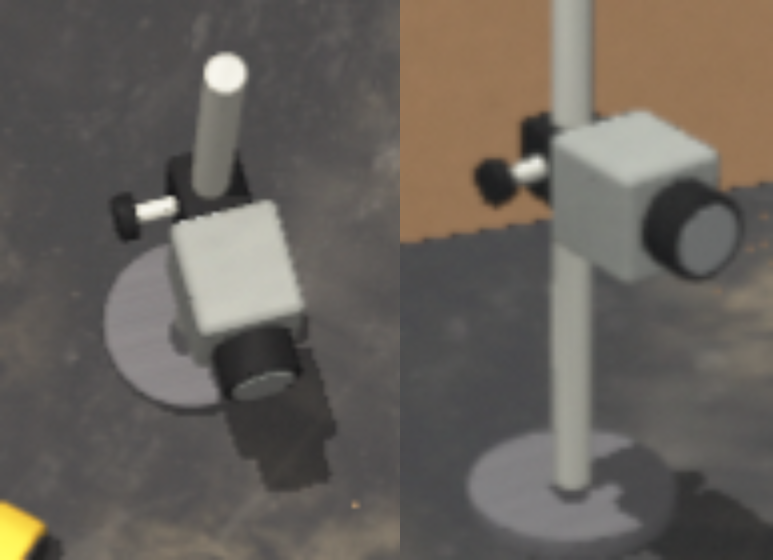

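Positions agree with the given sizes. I set out to above the cuff and refine the lens from the stored clouds.

Request:
arm_command(
  motion=[
    {"tx": 11.2,"ty": 37.5,"tz": -2.4,"wz": -1.65},
    {"tx": 11.2,"ty": 37.5,"tz": -2.4,"wz": -1.65},
    {"tx": 11.2,"ty": 37.5,"tz": -2.4,"wz": -1.65},
    {"tx": 11.2,"ty": 37.5,"tz": -2.4,"wz": -1.65},
    {"tx": 11.2,"ty": 37.5,"tz": -2.4,"wz": -1.65},
    {"tx": 11.2,"ty": 37.5,"tz": -2.4,"wz": -1.65},
    {"tx": 11.2,"ty": 37.5,"tz": -2.4,"wz": -1.65},
    {"tx": 11.2,"ty": 37.5,"tz": -2.4,"wz": -1.65},
    {"tx": 11.2,"ty": 37.5,"tz": -2.4,"wz": -1.65},
    {"tx": 11.2,"ty": 37.5,"tz": -2.4,"wz": -1.65},
    {"tx": 11.2,"ty": 37.5,"tz": -2.4,"wz": -1.65},
    {"tx": 11.2,"ty": 37.5,"tz": -2.4,"wz": -1.65},
    {"tx": 11.2,"ty": 37.5,"tz": -2.4,"wz": -1.65},
    {"tx": 11.2,"ty": 37.5,"tz": -2.4,"wz": -1.65},
    {"tx": 11.2,"ty": 37.5,"tz": -2.4,"wz": -1.65},
    {"tx": 11.2,"ty": 37.5,"tz": -2.4,"wz": -1.65},
    {"tx": 11.2,"ty": 37.5,"tz": -2.4,"wz": -1.65},
    {"tx": 11.2,"ty": 37.5,"tz": -2.4,"wz": -1.65},
    {"tx": 11.2,"ty": 37.5,"tz": -2.4,"wz": -1.65},
    {"tx": 11.2,"ty": 37.5,"tz": -2.4,"wz": -1.65},
  ],
)

```text
invalid input at $.motion[0]: expected keys tx, ty, tz, wx, wy, wz
```

```bash
python3 - <<'E'
from h import *
z=np.load('top.npz'); p,W=z['p'].astype(int),z['W']; z2=np.load('scene.npz'); p2,W2=z2['p'].astype(int),z2['W']
def rect(Q,n):
    (c,s,a)=cv2.minAreaRect((Q[:,:2]*1000).astype(np.float32)); print(n,len(Q),np.round(c,1),np.round(s,1),round(a,1),'z',np.percentile(Q[:,2],[1,50,99]).round(4))
b=p.max(-1); m=np.zeros((480,640),bool); m[105:148,335:385]=1
rect(W[m&(b>130)&(abs(W[...,2]-.208)<.006)],'head top face')
m=np.zeros((480,640),bool); m[66:82,345:365]=1
rect(W[m&(b>200)&(W[...,2]>.27)],'post top')
b2=p2.max(-1)
m=np.zeros((480,640),bool); m[150:185,305:340]=1
Q=W2[m&(b2<90)&(W2[...,0]<.74)]; rect(Q,'lens scene')
m=np.zeros((480,640),bool); m[160:180,315:335]=1
Q=W2[m&(b2>85)&(b2<140)&(W2[...,0]<.71)]; rect(Q,'lens face'); n=np.linalg.svd(Q-Q.mean(0))[2][2]; print(Q.mean(0),Q.min(0),Q.max(0),n)
# wrist
p,d,c,E=snap('wrist'); save('w1',p); W=cloud(d,c,E); hsv=cv2.cvtColor(p,cv2.COLOR_RGB2HSV)
m=(hsv[...,0]<18)&(hsv[...,0]>3)&(hsv[...,1]>150)&(abs(W[...,2]-.045)<.005); rect(W[m],'cuff rim wrist')
s=monitor.read_state(); print(s['clock'],s['tool_pos'],np.degrees(s['ee_rot']))
E
```

```text
head top face 781 [746.2  96.8] [56.5 50.6] 14.6 z [0.205  0.2089 0.2124]
post top 69 [791.8 109.3] [15.  15.3] 89.7 z [0.3026 0.3053 0.3081]
lens scene 248 [704.4  86.4] [27.9 45. ] 7.1 z [0.1632 0.1913 0.2028]
lens face 134 [695.8  84.6] [ 6.8 29.4] 17.2 z [0.1688 0.1821 0.1963]
[0.69550096 0.08454937 0.18279375] [0.68967284 0.07076873 0.16811661] [0.70105799 0.09855849 0.19665111] [-0.95863826 -0.28415988  0.01630497]Traceback (most recent call last):
  File "<stdin>", line 16, in <module>
  File "<stdin>", line 4, in rect
    return _quantile_unchecked(
        a, q, axis, out, overwrite_input, method, keepdims, weights)
    return _ureduce(a,
                    func=_quantile_ureduce_func,
    ...<5 lines>...
                    overwrite_input=overwrite_input,
                    method=method)
    r = func(a, **kwargs)
    result = _quantile(arr,
                       quantiles=q,
    ...<2 lines>...
                       out=out,
                       weights=wgt)
    slices_having_nans = np.isnan(arr[-1, ...])
                                  ~~~^^^^^^^^^
IndexError: index -1 is out of bounds for axis 0 with size 0
```

View pics/w1.png

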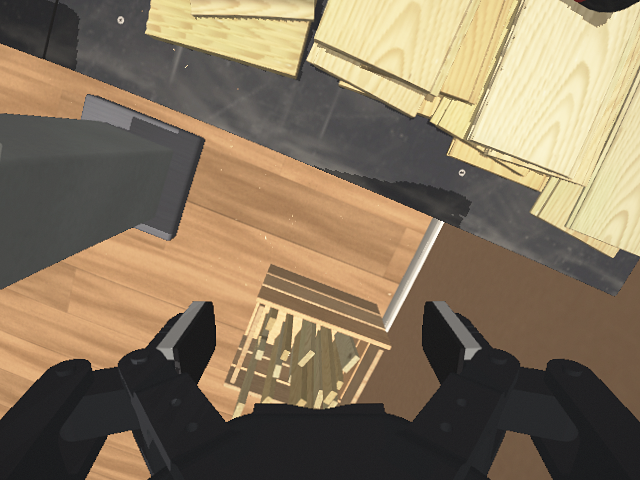

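The call was refused because every row needs all six keys. The wrist picture still shows the start pose: floor, and wood at upper right, no task objects. The lens is at about (0.696, 0.084, 0.182), yaw 14.7°, and its distance to the post (97 mm) checks.

Request:
arm_command(
  motion=[
    {"tx": 11.2,"ty": 37.5,"tz": -2.4,"wx": 0,"wy": 0,"wz": -1.65},
    {"tx": 11.2,"ty": 37.5,"tz": -2.4,"wx": 0,"wy": 0,"wz": -1.65},
    {"tx": 11.2,"ty": 37.5,"tz": -2.4,"wx": 0,"wy": 0,"wz": -1.65},
    {"tx": 11.2,"ty": 37.5,"tz": -2.4,"wx": 0,"wy": 0,"wz": -1.65},
    {"tx": 11.2,"ty": 37.5,"tz": -2.4,"wx": 0,"wy": 0,"wz": -1.65},
    {"tx": 11.2,"ty": 37.5,"tz": -2.4,"wx": 0,"wy": 0,"wz": -1.65},
    {"tx": 11.2,"ty": 37.5,"tz": -2.4,"wx": 0,"wy": 0,"wz": -1.65},
    {"tx": 11.2,"ty": 37.5,"tz": -2.4,"wx": 0,"wy": 0,"wz": -1.65},
    {"tx": 11.2,"ty": 37.5,"tz": -2.4,"wx": 0,"wy": 0,"wz": -1.65},
    {"tx": 11.2,"ty": 37.5,"tz": -2.4,"wx": 0,"wy": 0,"wz": -1.65},
    {"tx": 11.2,"ty": 37.5,"tz": -2.4,"wx": 0,"wy": 0,"wz": -1.65},
    {"tx": 11.2,"ty": 37.5,"tz": -2.4,"wx": 0,"wy": 0,"wz": -1.65},
    {"tx": 11.2,"ty": 37.5,"tz": -2.4,"wx": 0,"wy": 0,"wz": -1.65},
    {"tx": 11.2,"ty": 37.5,"tz": -2.4,"wx": 0,"wy": 0,"wz": -1.65},
    {"tx": 11.2,"ty": 37.5,"tz": -2.4,"wx": 0,"wy": 0,"wz": -1.65},
    {"tx": 11.2,"ty": 37.5,"tz": -2.4,"wx": 0,"wy": 0,"wz": -1.65},
    {"tx": 11.2,"ty": 37.5,"tz": -2.4,"wx": 0,"wy": 0,"wz": -1.65},
    {"tx": 11.2,"ty": 37.5,"tz": -2.4,"wx": 0,"wy": 0,"wz": -1.65},
    {"tx": 11.2,"ty": 37.5,"tz": -2.4,"wx": 0,"wy": 0,"wz": -1.65},
    {"tx": 11.2,"ty": 37.5,"tz": -2.4,"wx": 0,"wy": 0,"wz": -1.65},
  ],
)

```text
clock: 1.82
tool_pos: [0.4414, 0.2199, 0.2]
ee_rot: [3.141, -0.0, -0.189]
wrist_force: [0.3, 0.0, 0.1]
width: 0.0854
grip_force: 0.0
```

```bash
cat >> h.py <<'E'
def rect(Q,n):
    if len(Q)<5: print(n,'none'); return
    (c,s,a)=cv2.minAreaRect((Q[:,:2]*1000).astype(np.float32)); print(n,len(Q),np.round(c,1),np.round(s,1),round(a,1),'mean',(Q.mean(0)*1000).round(1),'z',np.percentile(Q[:,2],[1,50,99]).round(4))
def st():
    s=monitor.read_state(); print(s['clock'],(s['tool_pos']*1000).round(1),np.degrees(s['ee_rot']).round(2),s['wrist_force'].round(1),s['width'],s['grip_force'])
E
python3 - <<'E'
from h import *
p,d,c,E=snap('wrist'); save('w2',p); W=cloud(d,c,E); hsv=cv2.cvtColor(p,cv2.COLOR_RGB2HSV)
o=(hsv[...,0]<18)&(hsv[...,0]>3)&(hsv[...,1]>150)
rect(W[o&(abs(W[...,2]-.045)<.005)],'cuff rim wrist'); rect(W[o&(W[...,2]>.008)],'cuff all'); st()
E
```

```text
cuff rim wrist 739 [517.9 216.2] [ 48.  200.2] 89.4 mean [454.1 215.6  45. ] z [0.0403 0.0454 0.0475]
cuff all 2564 [511.5 249.3] [212.7 658.6] 4.0 mean [438.3 302.   28.2] z [0.0084 0.024  0.0469]
1.8667 [442.5 225.1 199.6] [-179.77   -0.    -10.83] [-2.9  1.5  1.3] 0.08566563071191483 0.0
```

View pics/w2.png

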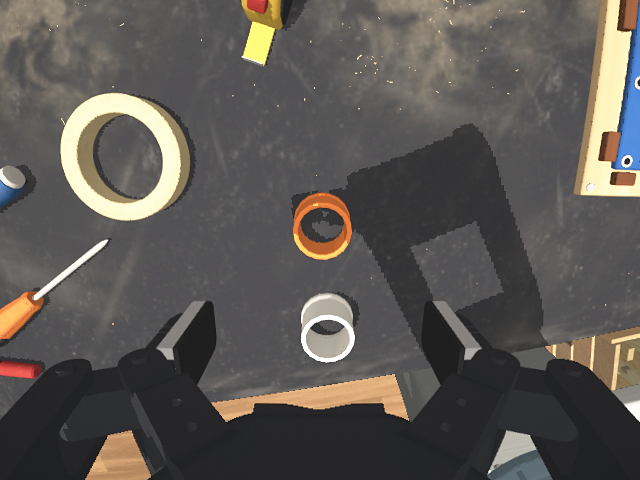

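The orange cuff is at (322,226), with the white decoy at (328,328) beside it. The tape roll is at (125,156) and the fitting at the right edge. The arm was still settling, so I measure again inside a window.

```bash
python3 - <<'E'
from h import *
snap('wrist'); st()
p,d,c,E=snap('wrist'); W=cloud(d,c,E); hsv=cv2.cvtColor(p,cv2.COLOR_RGB2HSV)
o=(hsv[...,0]<18)&(hsv[...,0]>3)&(hsv[...,1]>150); m=np.zeros_like(o); m[180:275,280:365]=1; o&=m
rect(W[o&(abs(W[...,2]-.045)<.005)],'rim'); rect(W[o&(W[...,2]>.008)],'all'); rect(W[o&(W[...,2]>.002)&(W[...,2]<.01)],'bead'); st()
E
```

```text
1.9167 [441.6 222.1 199.5] [-1.7993e+02  6.0000e-02 -1.0540e+01] [ 0.  -1.4 -1.1] 0.08544822543319626 0.0
rim 738 [442.3 216.9] [47.8 48.2] 77.1 mean [447.9 215.   44.9] z [0.0403 0.0453 0.0472]
all 1592 [443.4 217. ] [49.6 49.3] 34.6 mean [444.9 216.1  33.4] z [0.0084 0.0378 0.047 ]
bead 184 [445.9 215.1] [47.7 45. ] 29.8 mean [459.3 215.2   7.3] z [0.0021 0.0078 0.01  ]
1.9667 [441.  219.9 199.4] [ 1.7997e+02  9.0000e-02 -1.0520e+01] [-0.7 -0.3 -0.1] 0.0852874202900887 0.0
```

Request:
arm_command(
  motion=[
    {"tx": 1,"ty": -1.2,"tz": -30,"wx": 0,"wy": 0,"wz": 0},
    {"tx": 0,"ty": 0,"tz": -40,"wx": 0,"wy": 0,"wz": 0},
    {"tx": 0,"ty": 0,"tz": -40,"wx": 0,"wy": 0,"wz": 0},
    {"tx": 0,"ty": 0,"tz": -35,"wx": 0,"wy": 0,"wz": 0},
    {"tx": 0,"ty": 0,"tz": -18,"wx": 0,"wy": 0,"wz": 0},
    {"tx": 0,"ty": 0,"tz": -6,"wx": 0,"wy": 0,"wz": 0},
    {"tx": 0,"ty": 0,"tz": 0,"wx": 0,"wy": 0,"wz": 0},
    {"tx": 0,"ty": 0,"tz": 0,"wx": 0,"wy": 0,"wz": 0},
  ],
)

```text
clock: 2.63
tool_pos: [0.4432, 0.216, 0.0323]
ee_rot: [-3.141, -0.001, -0.189]
wrist_force: [0.1, -0.5, 0.4]
width: 0.0855
grip_force: 0.0
```

Request:
arm_command(
  motion=[
    {"tx": 0,"ty": 0,"tz": 0,"wx": 0,"wy": 0,"wz": 0},
    {"tx": 0,"ty": 0,"tz": 0,"wx": 0,"wy": 0,"wz": 0},
    {"tx": 0,"ty": 0,"tz": 0,"wx": 0,"wy": 0,"wz": 0},
    {"tx": 0,"ty": 0,"tz": 0,"wx": 0,"wy": 0,"wz": 0},
    {"tx": 0,"ty": 0,"tz": 0,"wx": 0,"wy": 0,"wz": 0},
    {"tx": 0,"ty": 0,"tz": 0,"wx": 0,"wy": 0,"wz": 0},
    {"tx": 0,"ty": 0,"tz": 0,"wx": 0,"wy": 0,"wz": 0},
    {"tx": 0,"ty": 0,"tz": 0,"wx": 0,"wy": 0,"wz": 0},
    {"tx": 0,"ty": 0,"tz": 0,"wx": 0,"wy": 0,"wz": 0},
    {"tx": 0,"ty": 0,"tz": 0,"wx": 0,"wy": 0,"wz": 0},
  ],
  gripper=30,
  newtons=40,
)

```text
clock: 3.47
tool_pos: [0.4436, 0.2167, 0.0331]
ee_rot: [-3.141, -0.002, -0.188]
wrist_force: [-1.0, -1.9, 9.2]
width: 0.0488
grip_force: 40.1
```

Request:
arm_command(
  motion=[
    {"tx": 0,"ty": 0,"tz": 20,"wx": 0,"wy": 0,"wz": 0},
    {"tx": 0,"ty": 0,"tz": 40,"wx": 0,"wy": 0,"wz": 0},
    {"tx": 0,"ty": 0,"tz": 40,"wx": 0,"wy": 0,"wz": 0},
    {"tx": 11,"ty": -32.1,"tz": 0,"wx": 0,"wy": 0,"wz": 0},
    {"tx": 11,"ty": -32.1,"tz": 0,"wx": 0,"wy": 0,"wz": 0},
    {"tx": 11,"ty": -32.1,"tz": 0,"wx": 0,"wy": 0,"wz": 0},
    {"tx": 11,"ty": -32.1,"tz": 0,"wx": 0,"wy": 0,"wz": 0},
    {"tx": 11,"ty": -32.1,"tz": 0,"wx": 0,"wy": 0,"wz": 0},
    {"tx": 11,"ty": -32.1,"tz": 0,"wx": 0,"wy": 0,"wz": 0},
    {"tx": 11,"ty": -32.1,"tz": 0,"wx": 0,"wy": 0,"wz": 0},
    {"tx": 11,"ty": -32.1,"tz": 0,"wx": 0,"wy": 0,"wz": 0},
    {"tx": 11,"ty": -32.1,"tz": 0,"wx": 0,"wy": 0,"wz": 0},
    {"tx": 11,"ty": -32.1,"tz": 0,"wx": 0,"wy": 0,"wz": 0},
    {"tx": 0,"ty": 0,"tz": 0,"wx": 0,"wy": 0,"wz": 0},
    {"tx": 0,"ty": 0,"tz": 0,"wx": 0,"wy": 0,"wz": 0},
    {"tx": 0,"ty": 0,"tz": 0,"wx": 0,"wy": 0,"wz": 0},
    {"tx": 0,"ty": 0,"tz": 0,"wx": 0,"wy": 0,"wz": 0},
  ],
)

```text
clock: 4.88
tool_pos: [0.5519, -0.1033, 0.1313]
ee_rot: [-3.141, 0.001, -0.187]
wrist_force: [0.1, 0.9, -0.4]
width: 0.0487
grip_force: 41.7
```

```bash
python3 - <<'E'
from h import *
p,d,c,E=snap('wrist'); W=cloud(d,c,E); save('w3',p); hsv=cv2.cvtColor(p,cv2.COLOR_RGB2HSV); st()
pt,dt,ct,Et=snap('top'); Wt=cloud(dt,ct,Et); ht=cv2.cvtColor(pt,cv2.COLOR_RGB2HSV); 
ps,ds,cs,Es=snap('scene'); Ws=cloud(ds,cs,Es); hs=cv2.cvtColor(ps,cv2.COLOR_RGB2HSV)
for n,h,w in(('wrist',hsv,W),('top',ht,Wt),('scene',hs,Ws)):
    near=(abs(w[...,0]-.553)<.05)&(abs(w[...,1]+.104)<.05)
    o=(h[...,0]<18)&(h[...,0]>3)&(h[...,1]>150)&near&(w[...,2]>.07); rect(w[o],n+' cuff')
    rect(w[near&(h[...,1]<90)&(w[...,2]>.04)&(w[...,2]<.066)],n+' stub')
cv2.imwrite('pics/w3b.png',np.hstack([cv2.resize(p,(400,300)),cv2.resize(ps[200:320,380:540],(400,300))])[...,::-1])
E
```

```text
4.9333 [ 552.  -103.1  131.3] [-1.7998e+02  3.0000e-02 -1.0690e+01] [ 0.1 -0.3 -0.7] 0.04849559143206482 41.678107380867004
wrist cuff 13186 [ 552.3 -103.7] [50.4 49.6] 28.1 mean [ 551.3 -103.1  129.7] z [0.1012 0.1329 0.1448]
wrist stub 1004 [ 565.5 -108.5] [34.3 15. ] 75.4 mean [ 567.4 -108.8   54.3] z [0.0406 0.0547 0.0636]
top cuff 142 [535.3 -88.2] [36.9 12.5] 55.4 mean [534.9 -85.5 126.7] z [0.1034 0.1283 0.1505]
top stub 36 [ 552.7 -102.2] [23.2 31. ] 18.0 mean [ 550.2 -102.9   54.3] z [0.0405 0.0538 0.0649]
scene cuff none
scene stub none
```

View pics/w3b.png

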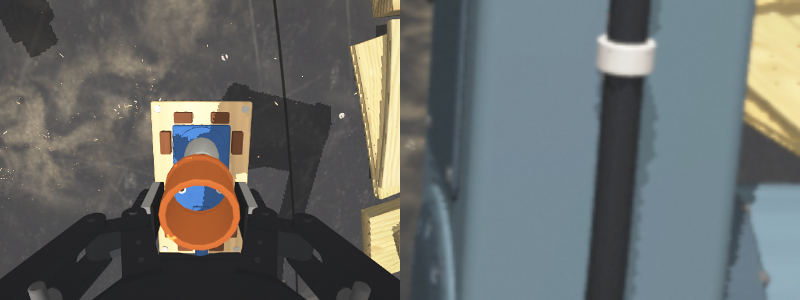

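Left: the cuff held upright over the fitting, with the grey stub just beyond its bead. Right: only the arm (the scene view is blocked). I fit the visible part of the stub and the plate edges.

```bash
python3 - <<'E'
from h import *
from scipy.optimize import least_squares
p,d,c,E=snap('wrist'); W=cloud(d,c,E); hsv=cv2.cvtColor(p,cv2.COLOR_RGB2HSV); st()
print('cam',E[:3,3].round(3))
near=(abs(W[...,0]-.553)<.06)&(abs(W[...,1]+.104)<.06)
def circ(Q,r,n):
    f=lambda c:np.hypot(Q[:,0]-c[0],Q[:,1]-c[1])-r
    s=least_squares(f,[.55,-.1],loss='soft_l1',f_scale=.001); print(n,len(Q),(s.x*1000).round(1),'rms',1000*np.sqrt(np.mean(f(s.x)**2)))
circ(W[near&(hsv[...,1]<90)&(W[...,2]>.027)&(W[...,2]<.046)],.018,'stub')
b=near&(hsv[...,0]>100)&(hsv[...,0]<125)&(hsv[...,1]>110)
o=(hsv[...,0]<18)&(hsv[...,0]>3)&(hsv[...,1]>150)&near
Q=W[o&(W[...,2]>.138)]; rect(Q,'cuff top')
circ(W[o&(W[...,2]>.112)&(W[...,2]<.13)&(W[...,0]>.568)],.0245,'cuff side')
circ(W[o&(W[...,2]>.09)&(W[...,2]<.106)&(W[...,0]>.568)],.0265,'cuff bead')
Q=W[near&b&(abs(W[...,2]-.02)<.004)]; Rz=R.from_euler('z',10.7,degrees=True).as_matrix()
L=(Q-[.5107,-.0964,0])@Rz.T; print('plate local',np.percentile(L,[0.5,99.5],axis=0)*1000)
E
```

```text
5.0833 [ 552.3 -103.4  131.4] [-180.      0.    -10.69] [-0.2  0.2 -1.1] 0.048310909628244934 41.67777121067047
cam [ 0.622 -0.116  0.258]
stub 305 [ 554.8 -105.9] rms 0.17130071654311982
cuff top 5251 [ 551.3 -102.9] [48.6 48.4] 36.0 mean [ 551.9 -103.3  142.8] z [0.1382 0.1434 0.1451]
cuff side 1091 [ 550.6 -102.8] rms 0.21516300346454587
cuff bead 396 [ 550.3 -102.9] rms 0.3519602293713563
plate local [[-19.89025515 -32.40193582  17.52720202]
 [ 75.54864001  30.20323716  23.96751644]]
```

Relative correction: about +4 mm in x and −3 mm in y, then down part way onto the taper.

Request:
arm_command(
  motion=[
    {"tx": 3.9,"ty": -2.9,"tz": 0,"wx": 0,"wy": 0,"wz": 0},
    {"tx": 0,"ty": 0,"tz": -15,"wx": 0,"wy": 0,"wz": 0},
    {"tx": 0,"ty": 0,"tz": -10,"wx": 0,"wy": 0,"wz": 0},
    {"tx": 0,"ty": 0,"tz": -5,"wx": 0,"wy": 0,"wz": 0},
    {"tx": 0,"ty": 0,"tz": -5,"wx": 0,"wy": 0,"wz": 0},
    {"tx": 0,"ty": 0,"tz": 0,"wx": 0,"wy": 0,"wz": 0},
    {"tx": 0,"ty": 0,"tz": 0,"wx": 0,"wy": 0,"wz": 0},
  ],
)

```text
clock: 5.67
tool_pos: [0.5562, -0.1073, 0.096]
ee_rot: [-3.141, 0.001, -0.188]
wrist_force: [-0.2, -0.2, 0.1]
width: 0.0487
grip_force: 41.7
```

```bash
python3 - <<'E'
from h import *
from scipy.optimize import least_squares
p,d,c,E=snap('wrist'); W=cloud(d,c,E); hsv=cv2.cvtColor(p,cv2.COLOR_RGB2HSV); st()
near=(abs(W[...,0]-.553)<.06)&(abs(W[...,1]+.104)<.06)
def circ(Q,r,n):
    if len(Q)<20: print(n,'few');return
    f=lambda c:np.hypot(Q[:,0]-c[0],Q[:,1]-c[1])-r
    s=least_squares(f,[.55,-.1],loss='soft_l1',f_scale=.001); print(n,len(Q),(s.x*1000).round(1),'rms',1000*np.sqrt(np.mean(f(s.x)**2)))
circ(W[near&(hsv[...,1]<90)&(W[...,2]>.026)&(W[...,2]<.048)],.018,'stub')
o=(hsv[...,0]<18)&(hsv[...,0]>3)&(hsv[...,1]>150)&near&(W[...,2]>.05)
zt=np.percentile(W[o][:,2],95); print('top z',zt)
circ(W[o&(W[...,2]>zt-.032)&(W[...,2]<zt-.014)&(W[...,0]>.568)],.0245,'cuff side')
E
```

```text
5.7167 [ 556.5 -107.5   96.5] [ 1.800e+02 -1.000e-02 -1.078e+01] [-0.3 -0.3 -0.5] 0.048321791440009046 41.68144851922989
stub 147 [ 554.9 -105.9] rms 0.7642162207233334
top z 0.1089973039483122
cuff side 1258 [ 554.6 -106.9] rms 0.20849654452564514
```

Aligned within about 1 mm. I trim y and go down.

Request:
arm_command(
  motion=[
    {"tx": 0.2,"ty": 0.7,"tz": -5,"wx": 0,"wy": 0,"wz": 0},
    {"tx": 0,"ty": 0,"tz": -5,"wx": 0,"wy": 0,"wz": 0},
    {"tx": 0,"ty": 0,"tz": -5,"wx": 0,"wy": 0,"wz": 0},
    {"tx": 0,"ty": 0,"tz": -4,"wx": 0,"wy": 0,"wz": 0},
    {"tx": 0,"ty": 0,"tz": -3,"wx": 0,"wy": 0,"wz": 0},
    {"tx": 0,"ty": 0,"tz": 0,"wx": 0,"wy": 0,"wz": 0},
  ],
)

```text
clock: 6.22
tool_pos: [0.5559, -0.1065, 0.0733]
ee_rot: [-3.141, 0.002, -0.188]
wrist_force: [0.5, 0.1, -0.3]
width: 0.0487
grip_force: 41.7
```

Request:
arm_command(
  motion=[
    {"tx": 0,"ty": 0,"tz": -4,"wx": 0,"wy": 0,"wz": 0},
    {"tx": 0,"ty": 0,"tz": -4,"wx": 0,"wy": 0,"wz": 0},
    {"tx": 0,"ty": 0,"tz": -3,"wx": 0,"wy": 0,"wz": 0},
    {"tx": 0,"ty": 0,"tz": -2,"wx": 0,"wy": 0,"wz": 0},
    {"tx": 0,"ty": 0,"tz": 0,"wx": 0,"wy": 0,"wz": 0},
    {"tx": 0,"ty": 0,"tz": 0,"wx": 0,"wy": 0,"wz": 0},
  ],
)

```text
clock: 6.72
tool_pos: [0.5565, -0.1067, 0.0611]
ee_rot: [-3.142, 0.0, -0.188]
wrist_force: [-0.4, -0.2, -1.4]
width: 0.0488
grip_force: 41.7
```

Request:
arm_command(
  motion=[
    {"tx": 0,"ty": 0,"tz": -1,"wx": 0,"wy": 0,"wz": 0},
    {"tx": 0,"ty": 0,"tz": -1,"wx": 0,"wy": 0,"wz": 0},
    {"tx": 0,"ty": 0,"tz": -1,"wx": 0,"wy": 0,"wz": 0},
    {"tx": 0,"ty": 0,"tz": -0.5,"wx": 0,"wy": 0,"wz": 0},
    {"tx": 0,"ty": 0,"tz": 0,"wx": 0,"wy": 0,"wz": 0},
    {"tx": 0,"ty": 0,"tz": 0,"wx": 0,"wy": 0,"wz": 0},
  ],
)

```text
clock: 7.22
tool_pos: [0.5566, -0.1067, 0.0578]
ee_rot: [3.142, -0.0, -0.188]
wrist_force: [0.0, -0.3, -0.6]
width: 0.0485
grip_force: 41.7
```

Request:
arm_command(
  motion=[
    {"tx": 0,"ty": 0,"tz": -0.7,"wx": 0,"wy": 0,"wz": 0},
    {"tx": 0,"ty": 0,"tz": -0.7,"wx": 0,"wy": 0,"wz": 0},
    {"tx": 0,"ty": 0,"tz": 0,"wx": 0,"wy": 0,"wz": 0},
    {"tx": 0,"ty": 0,"tz": 0,"wx": 0,"wy": 0,"wz": 0},
  ],
)

```text
clock: 7.55
tool_pos: [0.5567, -0.1067, 0.0571]
ee_rot: [3.141, -0.0, -0.188]
wrist_force: [-2.8, 0.3, 6.0]
width: 0.0483
grip_force: 42.2
```

Contact comes at the expected height. I press a little more and check.

Request:
arm_command(
  motion=[
    {"tx": 0,"ty": 0,"tz": -0.8,"wx": 0,"wy": 0,"wz": 0},
    {"tx": 0,"ty": 0,"tz": -0.6,"wx": 0,"wy": 0,"wz": 0},
    {"tx": 0,"ty": 0,"tz": 0,"wx": 0,"wy": 0,"wz": 0},
    {"tx": 0,"ty": 0,"tz": 0,"wx": 0,"wy": 0,"wz": 0},
  ],
)

```text
clock: 7.88
tool_pos: [0.5567, -0.1068, 0.057]
ee_rot: [3.141, 0.0, -0.188]
wrist_force: [-7.3, 1.7, 17.2]
width: 0.0486
grip_force: 43.2
```

```bash
python3 - <<'E'
from h import *
p,d,c,E=snap('wrist'); W=cloud(d,c,E); save('w4',p); hsv=cv2.cvtColor(p,cv2.COLOR_RGB2HSV); st()
near=(abs(W[...,0]-.553)<.06)&(abs(W[...,1]+.104)<.06)
o=(hsv[...,0]<18)&(hsv[...,0]>3)&(hsv[...,1]>150)&near&(W[...,2]>.03)
rect(W[o&(W[...,2]>.06)],'cuff'); rect(W[near&(hsv[...,1]<90)&(W[...,2]>.05)&(W[...,2]<.075)],'stub')
E
```

```text
7.9333 [ 556.7 -106.8   57. ] [179.98   0.   -10.76] [-7.2  2.  17.1] 0.04858309885182844 43.14507991075516
cuff 5997 [ 555.9 -106.7] [48.7 47.9] 30.5 mean [ 555.9 -106.8   67.3] z [0.0602 0.0688 0.0708]
stub 6807 [ 562.2 -107.5] [57.1 57.3] 34.5 mean [ 560.7 -107.1   62.6] z [0.0509 0.0629 0.0745]
```

View pics/w4.png

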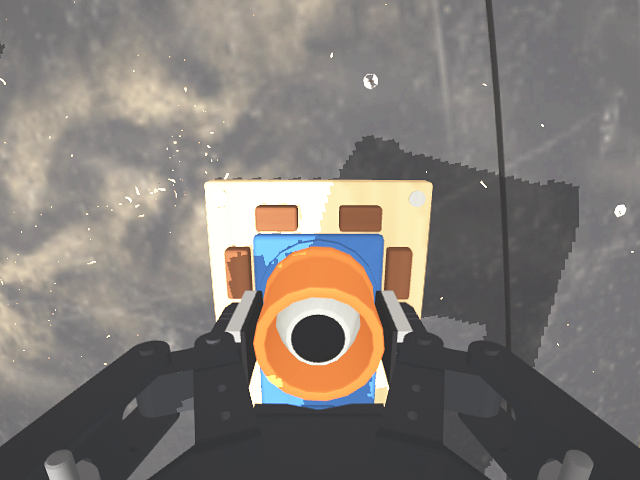

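The cuff encloses the stub with its rim at 69 mm height (expected 69), pressed with 17 N, so it is home. I release, rise and move above the fin.

Request:
arm_command(
  motion=[
    {"tx": 0,"ty": 0,"tz": 0.8,"wx": 0,"wy": 0,"wz": 0},
    {"tx": 0,"ty": 0,"tz": 0,"wx": 0,"wy": 0,"wz": 0},
    {"tx": 0,"ty": 0,"tz": 0,"wx": 0,"wy": 0,"wz": 0},
    {"tx": 0,"ty": 0,"tz": 0,"wx": 0,"wy": 0,"wz": 0},
    {"tx": 0,"ty": 0,"tz": 0,"wx": 0,"wy": 0,"wz": 0},
    {"tx": 0,"ty": 0,"tz": 0,"wx": 0,"wy": 0,"wz": 0},
  ],
  gripper=72,
)

```text
clock: 8.43
tool_pos: [0.5564, -0.1067, 0.0555]
ee_rot: [-3.142, 0.0, -0.188]
wrist_force: [0.0, 0.4, 0.9]
width: 0.0718
grip_force: 0.0
```

Request:
arm_command(
  motion=[
    {"tx": 0,"ty": 0,"tz": 10,"wx": 0,"wy": 0,"wz": 0},
    {"tx": 0,"ty": 0,"tz": 30,"wx": 0,"wy": 0,"wz": 0},
    {"tx": 0,"ty": 0,"tz": 40,"wx": 0,"wy": 0,"wz": 0},
    {"tx": 0,"ty": 0,"tz": 20,"wx": 0,"wy": 0,"wz": 0},
    {"tx": -30,"ty": 6,"tz": 0,"wx": 0,"wy": 0,"wz": 0},
    {"tx": -30,"ty": 6,"tz": 0,"wx": 0,"wy": 0,"wz": 0},
    {"tx": -30,"ty": 5.5,"tz": 0,"wx": 0,"wy": 0,"wz": 0},
    {"tx": 0,"ty": 0,"tz": 0,"wx": 0,"wy": 0,"wz": 0},
    {"tx": 0,"ty": 0,"tz": 0,"wx": 0,"wy": 0,"wz": 0},
    {"tx": 0,"ty": 0,"tz": 0,"wx": 0,"wy": 0,"wz": 0},
  ],
)

```text
clock: 9.27
tool_pos: [0.4675, -0.0896, 0.1569]
ee_rot: [3.141, -0.002, -0.188]
wrist_force: [-0.2, 0.1, 0.1]
width: 0.0716
grip_force: 0.0
```

```bash
python3 - <<'E'
from h import *
p,d,c,E=snap('wrist'); W=cloud(d,c,E); save('w5',p); hsv=cv2.cvtColor(p,cv2.COLOR_RGB2HSV); st()
b=(hsv[...,0]>100)&(hsv[...,0]<125)&(hsv[...,1]>110)
fin=b&(W[...,2]>.06)&(W[...,2]<.1)&(abs(W[...,0]-.466)<.04)&(abs(W[...,1]+.09)<.04)
rect(W[fin],'fin'); rect(W[fin&(W[...,2]>.088)],'fin top')
o=(hsv[...,0]<18)&(hsv[...,0]>3)&(hsv[...,1]>150)&(abs(W[...,0]-.555)<.04)&(abs(W[...,1]+.106)<.04)
rect(W[o&(W[...,2]>.062)],'cuff top')
E
```

```text
9.3167 [467.8 -89.8 156.8] [ 1.7997e+02 -1.3000e-01 -1.0790e+01] [-0.1 -0.8  0.1] 0.072038543688302 0.0
fin 1510 [467.6 -89.2] [11.9 39.3] 79.5 mean [471.  -89.7  89.9] z [0.0624 0.0923 0.0941]
fin top 1303 [467.6 -89.2] [11.7 39.3] 78.9 mean [468.6 -89.3  92.3] z [0.0891 0.0925 0.0941]
cuff top 691 [ 555.2 -106.3] [47.7 47.7] 30.1 mean [ 558.4 -107.7   67.9] z [0.0623 0.0687 0.0707]
```

View pics/w5.png

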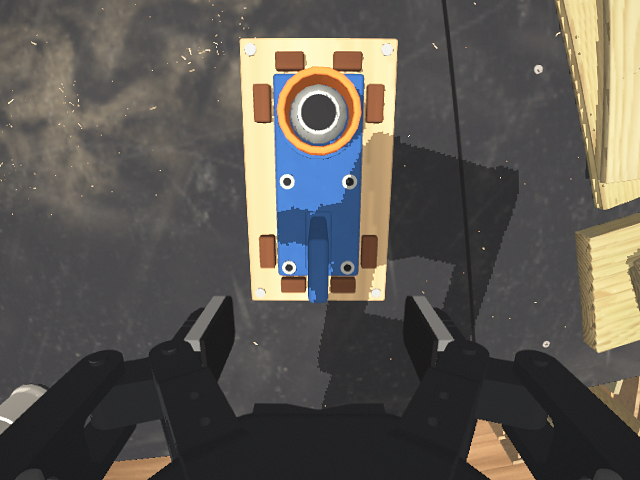

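The cuff sits centred and home on the stub (318,110), and the fin at (318,260) lies between the open fingers. I go down and grasp.

Request:
arm_command(
  motion=[
    {"tx": 0,"ty": 0.2,"tz": -20,"wx": 0,"wy": 0,"wz": 0},
    {"tx": 0,"ty": 0,"tz": -30,"wx": 0,"wy": 0,"wz": 0},
    {"tx": 0,"ty": 0,"tz": -25,"wx": 0,"wy": 0,"wz": 0},
    {"tx": 0,"ty": 0,"tz": -12,"wx": 0,"wy": 0,"wz": 0},
    {"tx": 0,"ty": 0,"tz": 0,"wx": 0,"wy": 0,"wz": 0},
    {"tx": 0,"ty": 0,"tz": 0,"wx": 0,"wy": 0,"wz": 0},
  ],
)

```text
clock: 9.82
tool_pos: [0.467, -0.0892, 0.0685]
ee_rot: [-3.141, 0.001, -0.188]
wrist_force: [-0.5, 0.4, 0.7]
width: 0.0719
grip_force: 0.0
```

Request:
arm_command(
  motion=[
    {"tx": 0,"ty": 0,"tz": 0,"wx": 0,"wy": 0,"wz": 0},
    {"tx": 0,"ty": 0,"tz": 0,"wx": 0,"wy": 0,"wz": 0},
    {"tx": 0,"ty": 0,"tz": 0,"wx": 0,"wy": 0,"wz": 0},
    {"tx": 0,"ty": 0,"tz": 0,"wx": 0,"wy": 0,"wz": 0},
    {"tx": 0,"ty": 0,"tz": 0,"wx": 0,"wy": 0,"wz": 0},
    {"tx": 0,"ty": 0,"tz": 0,"wx": 0,"wy": 0,"wz": 0},
    {"tx": 0,"ty": 0,"tz": 0,"wx": 0,"wy": 0,"wz": 0},
    {"tx": 0,"ty": 0,"tz": 0,"wx": 0,"wy": 0,"wz": 0},
    {"tx": 0,"ty": 0,"tz": 0,"wx": 0,"wy": 0,"wz": 0},
    {"tx": 0,"ty": 0,"tz": 0,"wx": 0,"wy": 0,"wz": 0},
  ],
  gripper=0,
  newtons=100,
)

```text
clock: 10.65
tool_pos: [0.4671, -0.0892, 0.0696]
ee_rot: [3.141, -0.001, -0.188]
wrist_force: [-1.4, 0.6, 5.0]
width: 0.0108
grip_force: 97.9
```

Request:
arm_command(
  motion=[
    {"tx": 0,"ty": 0,"tz": 4,"wx": 0,"wy": 0,"wz": 0},
    {"tx": 0,"ty": 0,"tz": 6,"wx": 0,"wy": 0,"wz": 0},
    {"tx": 0,"ty": 0,"tz": 10,"wx": 0,"wy": 0,"wz": 0},
    {"tx": 0,"ty": 0,"tz": 15,"wx": 0,"wy": 0,"wz": 0},
    {"tx": 0,"ty": 0,"tz": 20,"wx": 0,"wy": 0,"wz": 0},
    {"tx": 0,"ty": 0,"tz": 20,"wx": 0,"wy": 0,"wz": 0},
    {"tx": 0,"ty": 0,"tz": 20,"wx": 0,"wy": 0,"wz": 0},
    {"tx": 0,"ty": 0,"tz": 20,"wx": 0,"wy": 0,"wz": 0},
    {"tx": 0,"ty": 0,"tz": 15,"wx": 0,"wy": 0,"wz": 0},
    {"tx": 0,"ty": 0,"tz": 6,"wx": 0,"wy": 0,"wz": 0},
    {"tx": 0,"ty": 0,"tz": 0,"wx": 0,"wy": 0,"wz": 0},
    {"tx": 0,"ty": 0,"tz": 0,"wx": 0,"wy": 0,"wz": 0},
  ],
)

```text
clock: 11.65
tool_pos: [0.4663, -0.0889, 0.2046]
ee_rot: [-3.142, 0.0, -0.188]
wrist_force: [0.1, -0.2, -4.4]
width: 0.0109
grip_force: 97.4
```

Request:
arm_command(
  motion=[
    {"tx": -0.2,"ty": 5,"tz": 0,"wx": 0,"wy": 0,"wz": 1.0},
    {"tx": -0.3,"ty": 8,"tz": 0,"wx": 0,"wy": 0,"wz": 1.8},
    {"tx": -0.3,"ty": 11,"tz": 0,"wx": 0,"wy": 0,"wz": 2.5},
    {"tx": -0.4,"ty": 12,"tz": 0,"wx": 0,"wy": 0,"wz": 2.6},
    {"tx": -0.4,"ty": 12,"tz": 0,"wx": 0,"wy": 0,"wz": 2.6},
    {"tx": -0.4,"ty": 12,"tz": 0,"wx": 0,"wy": 0,"wz": 2.6},
    {"tx": -0.4,"ty": 12,"tz": 0,"wx": 0,"wy": 0,"wz": 2.6},
    {"tx": -0.4,"ty": 12,"tz": 0,"wx": 0,"wy": 0,"wz": 2.6},
    {"tx": -0.3,"ty": 11,"tz": 0,"wx": 0,"wy": 0,"wz": 2.5},
    {"tx": -0.3,"ty": 10,"tz": 0,"wx": 0,"wy": 0,"wz": 2.4},
    {"tx": -0.2,"ty": 7.8,"tz": 0,"wx": 0,"wy": 0,"wz": 2.2},
    {"tx": 0,"ty": 0,"tz": 0,"wx": 0,"wy": 0,"wz": 0},
    {"tx": 0,"ty": 0,"tz": 0,"wx": 0,"wy": 0,"wz": 0},
    {"tx": 0,"ty": 0,"tz": 0,"wx": 0,"wy": 0,"wz": 0},
    {"tx": 0,"ty": 0,"tz": 0,"wx": 0,"wy": 0,"wz": 0},
  ],
)

```text
clock: 12.9
tool_pos: [0.463, 0.0233, 0.2048]
ee_rot: [3.141, 0.0, 0.254]
wrist_force: [0.3, -0.2, -3.7]
width: 0.0108
grip_force: 97.6
```

```bash
python3 - <<'E'
from h import *
p,d,c,E=snap('wrist'); W=cloud(d,c,E); hsv=cv2.cvtColor(p,cv2.COLOR_RGB2HSV); st()
o=(hsv[...,0]<18)&(hsv[...,0]>3)&(hsv[...,1]>150)&(abs(W[...,0]-.55)<.05)&(abs(W[...,1]-.046)<.05)&(W[...,2]>.15)
Q=W[o]; zt=np.percentile(Q[:,2],95); rect(Q,'cuff'); rect(Q[Q[:,2]>zt-.005],'cuff top')
b=(hsv[...,0]>100)&(hsv[...,0]<125)&(hsv[...,1]>110)&(abs(W[...,2]-.156)<.03)&(abs(W[...,0]-.52)<.1)&(abs(W[...,1]-.04)<.07)
Q=W[b&(abs(W[...,2]-.156)<.012)]; rect(Q,'plate')
A=np.c_[Q[:,:2],np.ones(len(Q))]; s=np.linalg.lstsq(A,Q[:,2],rcond=None)[0]; print('plate slopes',s)
ps,ds,cs,Es=snap('scene'); pt,dt,ct,Et=snap('top')
cv2.imwrite('pics/fin.png',np.hstack([cv2.resize(p,(400,300)),cv2.resize(ps,(400,300))])[...,::-1])
for n,pp,dd,cc,EE in(('scene',ps,ds,cs,Es),('top',pt,dt,ct,Et)):
    w=cloud(dd,cc,EE); h=cv2.cvtColor(pp,cv2.COLOR_RGB2HSV)
    o=(h[...,0]<18)&(h[...,0]>3)&(h[...,1]>150)&(abs(w[...,0]-.55)<.05)&(abs(w[...,1]-.046)<.05)&(w[...,2]>.15); rect(w[o],n+' cuff')
E
```

```text
12.95 [463.1  23.3 204.8] [179.99  -0.    14.56] [-1.1 -0.1 -3.4] 0.011029331139490771 97.57329940795898
cuff 7290 [554.8  41.6] [52.  60.7] 62.2 mean [557.3  47.6 196.5] z [0.1727 0.2015 0.2058]
cuff top 3875 [550.5  45.9] [48. 48.] 51.2 mean [555.1  47.  204. ] z [0.2005 0.2042 0.206 ]
plate 17338 [507.   34.5] [148.5  64.3] 14.5 mean [497.4  32.1 156.2] z [0.1541 0.1559 0.161 ]
plate slopes [-0.00236808 -0.00071374  0.15737468]
scene cuff 784 [546.1  47.5] [52.  51.3] 8.1 mean [538.3  52.6 186.1] z [0.1614 0.1888 0.2045]
top cuff 183 [550.4  53.8] [35.7 49.1] 75.1 mean [546.5  56.5 189.9] z [0.1671 0.1916 0.2061]
```

View pics/fin.png

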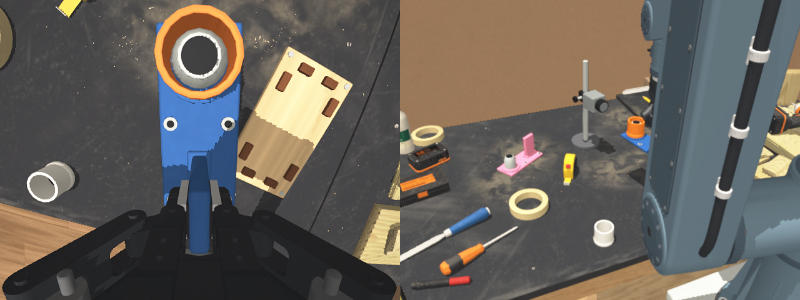

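The fitting hangs level in the gripper with the cuff home, and its port end points at the camera. The cuff centre is at (550, 46, 182) mm against a target of (551, 46, 182). I hand in the job.

```bash
python3 -c "
from h import *
st(); print(manip.finish_job())"
```

```text
13.05 [463.   23.3 204.8] [1.800e+02 1.000e-02 1.456e+01] [-0.8  0.9 -3.6] 0.011251374329951503 97.57359981536865
the job is handed in; nothing more can be done
None
```

The job is handed in at 13 s, though no verdict came back: the cuff is home on the fitting, which is held level in front of the lens with the cuff about 1 mm from the view point by my measurement.

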